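# Tip the bench timer onto its back and start it

### The job

The small white timer stands on its lower edge on the blue mat. Push its top with your fingertips so that it tips over backwards and lies on its back on the mat, face up, without pressing its green key on the way; then gently press its green key fully down and let it come up again, and move clear. Only push, never grip, lift or carry the timer, and leave the two vials and the brown bottle where they stand.

Things in the scene. Friction and masses are not known exactly. Their poses are not given: they have to be found in the camera images.
- timer: White bench timer, 60 (x, keys to display) x 62 (y) x 16 mm (z), 60 to 110 g. Origin: centre of its back; z out of its face, x from keys towards display. At the start it stands loose on its keys edge: x up, z level, roughly towards the robot (to 1.05 rad either side), top edge 64 mm above the bench. Tilted back 0.26 rad it topples. On its back, z is up.
- timer_centre (a point): Centre of the timer's casing, 8 mm in front of its back: 34 mm above the bench when standing, 12 mm when lying on its back.
- key_top (a point): Middle of the outer surface of the green start key, 5 mm proud of the timer's face: at x = -16.5 mm, y = -19 mm, z = 21 mm in the timer's frame. The key is 12.5 mm (x) x 16.5 mm (y); its neighbour is a grey key that does not move.
- start_key (a joint): Travel of the green key, m: 0 when released, 0.003 fully down. It moves into the face of the timer against a spring, 1 N at first and 3.6 N fully down, and comes back up by itself.
- mat: Thin blue fabric-covered bench mat, 200 mm (its x) x 260 mm (its y) x 4 mm, fixed to the bench. Origin: centre of its underside, on the bench; z up. (A second timer lying at the far right of the bench is scenery.)
- vial_red: Bystander: small loose glass vial with a red cap, 16 mm across, 48 mm high, standing on the left or right margin of the mat. Origin: centre of its underside.
- vial_blue: Bystander: small loose glass vial with a blue cap, 16 mm across, 48 mm high, standing on the other margin of the mat. Origin: centre of its underside.
- bottle_brown: Bystander: loose brown bottle with a black cap, 44 mm across, 85 mm high, standing on the bench beyond the far edge of the mat. Origin: centre of its underside.
Not all that is in view belongs to the job. Several things look just like the timer: the one meant starts nearest to the robot's base.

How it is judged:
By the outcome, as a careful person would: the job done as asked, in the order asked, and still so for the second after the job is handed in, with the robot touching nothing.
It also fails if it takes over 35 s, if anything falls off the work surface, if the arm or the gripper's body presses on something with over 40 N, if the wrist force passes 120 N, or if a joint passes its speed limit or range.

### The arm

A 6-joint arm with a two-finger parallel gripper is mounted at the origin on a cart in front of the work surface, level with it; the furniture and walls round the work are solid. World frame = base frame: x ahead of the robot, y to its left, z up, the work surface at z = 0. Lengths are in m, angles in degrees, forces in N, time in s.
With the tool pointing down it reaches from about 0.325 to 0.775 m from the base axis. Payload 5.5 kg.
Tool frame: the origin (TCP) lies at the centre of the arm's flange, where the gripper is bolted on; the fingertips stand 182 mm ahead of it and the grasp point (between the pads) lies 163 mm ahead of it; z points along the fingers, y is the line along which they close (so a half turn about z gives the same grasp; the last joint's range is limited). The gripper opens to 88 mm and grips with 3 to 60 N. Pads are 20 mm wide; open, the fingers measure 115 mm over their backs; the gripper's body (75 mm by 178 mm) begins 61 mm behind the grasp point.
Start: joints at [-66.389, 5.22, 70.514, -0, 104.267, -3.249], TCP at [0.271, -0.535, 0.405] pointing down, gripper open.
Joint ranges: [-164.24, 164.24], [-49.07, 125.15], [9.68, 141.18], [-86.29, 266.29], [3.28, 154.24], [-151.56, 151.56]. Speed limits (degrees/s): [147.25, 147.25, 172.46, 180, 180, 180].

### API

Orientations are given as [roll, pitch, yaw] about the fixed x, y, z axes, in that order (R = Rz(yaw) Ry(pitch) Rx(roll)).
In Python, from station import r gives the robot as it stands. The module is installed in compiled form; this text tells all that it offers. Calls block until the motion is done:
- r.reach(position, orientation): joint-space move of the TCP to a pose.
- r.servo_line(position, rotation=None, speed=0.15): straight line of the TCP; rotation=None keeps the orientation; speed is the mean speed in m/s.
- r.move_joints(angles): joint-space move.
- r.let_go() and r.grab(squeeze=None): open the fingers fully, or close them until they stop; squeeze is the grip in N (None keeps the last).
- r.wait(seconds).
- r.inverse_kinematics(position, orientation): joint angles nearest the present ones, or None.
- r.sense(): the state.
- r.snapshot(name): name is "scene" or "top"; returns a dict with "frame" (384x512x3 uint8, red, green, blue), "fx", "fy", "cx", "cy" (pixels), "R" (3x3) and "t" (3): a world point X has camera coordinates R X + t. Camera axes: x right, y down, z forward; pixel columns grow to the right and rows downward; lengths in m; the calibration is good to about 2 mm. A picture is of the moment at which its call begins. There is no depth.
A pose or a line that the arm cannot do raises r.IKError and nothing moves.
- r.hand_in(): hands the job in; it is judged then, once.
The state is a dict: "clock": time; "joints": joint angles; "joint_vel": joint speeds; "joint_torque": joint torques, N m; "tcp_pos": TCP position; "orientation": TCP orientation; "contact_force": force on the tool from outside, world axes, zero at the start; "torque": the same for the moment, N m; "opening": finger opening in m; "gripper_force": force on a finger pad.
Only numpy, scipy, OpenCV 4.12 (cv2) and the standard library are available. Lean on these libraries where they do the work, as an engineer would, in place of code of your own. Each camera call takes 0.05 s, during which the arm holds its last target. There are 200 camera calls.

## Working session

There is one attempt and no reset: what is moved stays moved. The work goes in short steps, each a Python script; the robot and the scene stay as the last script left them, time stands still between calls to the robot, and variables do not carry over. Pictures are saved under pics/ and viewed, at most 10 in all, crops included, and the job is handed in when it is done.

```bash
mkdir -p pics; python3 - <<'E'
from station import r
import cv2,numpy as np
for n in("scene","top"):
    s=r.snapshot(n); cv2.imwrite(f"pics/{n}0.png",cv2.resize(s["frame"][:,:,::-1],None,fx=1.5,fy=1.5))
    np.savez(f"{n}0.npz",**s); print(n,s["fx"],s["cx"],s["cy"],(-np.array(s["R"]).T@s["t"]).round(3),np.array(s["R"]).round(2).tolist())
print(r.sense())
E
```

```text
scene 477.4144898772335 253.1051439374966 197.83457541402345 [0.228 0.333 0.526] [[-0.87, -0.49, 0.02], [-0.28, 0.45, -0.85], [0.4, -0.75, -0.53]]
top 424.10170857485843 252.70433380481649 199.1098002096805 [ 0.406 -0.322  0.884] [[0.02, -1.0, -0.03], [-0.98, -0.01, -0.2], [0.2, 0.03, -0.98]]
{'clock': 0.1, 'joints': array([-6.63889992e+01,  5.25920723e+00,  7.05726482e+01, -1.96330297e-03,
        1.04266203e+02, -3.24918143e+00]), 'joint_vel': array([ 0.03887149, -0.01101068, -0.19984844,  0.05798202,  0.05181024,
       -0.01031232]), 'joint_torque': array([ 2.44749041e-03, -4.47856164e+01, -4.07570100e+01,  7.01408624e-02,
        2.83741899e-02, -1.01062649e-04]), 'tcp_pos': array([ 0.27110157, -0.53532765,  0.40363835]), 'orientation': array([-1.79901992e+02, -3.65726386e-03,  2.68596969e+01]), 'contact_force': array([-0.49360736, -0.82819922,  0.01646841]), 'torque': array([-0.04527763,  0.00106545, -0.00543508]), 'gripper_force': 0.0, 'opening': 0.08786439894296341}
```

View pics/scene0.png

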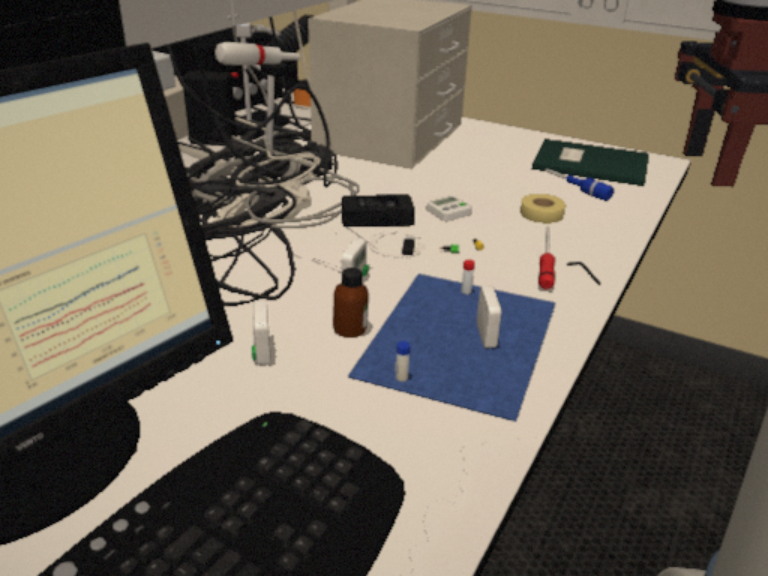

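View pics/top0.png

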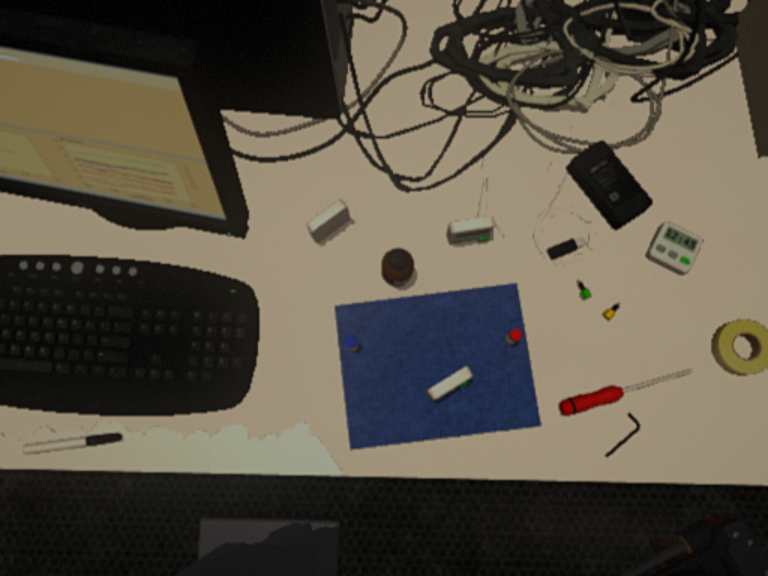

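The timer stands on the mat at about (450,383) in the enlarged top view. Its green key shows at (466,384), so the face points to the lower right. The blue vial is at (352,345), the red vial at (514,336) and the bottle at (398,265).

```bash
cat > h.py <<'E'
import numpy as np,cv2
def ray(s,p,z):
    R=np.array(s["R"]);t=np.array(s["t"]);c=-R.T@t
    d=R.T@np.array([(p[0]-s["cx"])/s["fx"],(p[1]-s["cy"])/s["fy"],1.]);return c+d*(z-c[2])/d[2]
def proj(s,X):
    q=np.array(s["R"])@X+np.array(s["t"]);return np.array([s["fx"]*q[0]/q[2]+s["cx"],s["fy"]*q[1]/q[2]+s["cy"]])
E
python3 - <<'E'
from h import *
s=dict(np.load("top0.npz"));f=s["frame"]
for n,p,z in(("blue",(352,343),.052),("red",(516,335),.052),("bottle",(398,260),.085)):print(n,ray(s,np.array(p)/1.5,z).round(3))
for p in((335,306),(517,284),(540,425),(351,449)):print("mat",ray(s,np.array(p)/1.5,.004).round(3))
hsv=cv2.cvtColor(f,cv2.COLOR_RGB2HSV)
x0,y0,x1,y1=270,230,330,280
c=hsv[y0:y1,x0:x1]
m=((c[...,1]<70)&(c[...,2]>150)).astype(np.uint8)
cs,_=cv2.findContours(m,0,1);k=max(cs,key=cv2.contourArea)
rect=cv2.minAreaRect(k);b=cv2.boxPoints(rect)+[x0,y0];print(rect)
for p in b:print(p.round(1),ray(s,p,.064).round(4))
g=((c[...,0]>40)&(c[...,0]<85)&(c[...,1]>100));ys,xs=np.nonzero(g);print("green",len(xs),xs.mean()+x0,ys.mean()+y0,ray(s,(xs.mean()+x0,ys.mean()+y0),.018).round(4))
cr=cv2.resize(f[y0:y1,x0:x1,::-1],None,fx=10,fy=10,interpolation=cv2.INTER_CUBIC)
cv2.drawContours(cr,[((b-[x0,y0]+.5)*10).astype(int)],0,(0,0,255),1);cv2.imwrite("pics/c1.png",cr)
E
```

```text
blue [ 0.512 -0.26   0.052]
red [ 0.526 -0.476  0.052]
bottle [ 0.617 -0.32   0.085]
mat [ 0.57  -0.231  0.004]
mat [ 0.605 -0.487  0.004]
mat [ 0.411 -0.514  0.004]
mat [ 0.374 -0.259  0.004]
((29.8111572265625, 24.693132400512695), (7.009803295135498, 28.432287216186523), 58.392494201660156)
[285.9 259.2] [ 0.4532 -0.3611  0.064 ]
[310.1 244.3] [ 0.4825 -0.4075  0.064 ]
[313.8 250.2] [ 0.4712 -0.4144  0.064 ]
[289.5 265.1] [ 0.4421 -0.3681  0.064 ]
green 19 309.10526315789474 255.94736842105263 [ 0.4632 -0.4101  0.018 ]
```

View pics/c1.png

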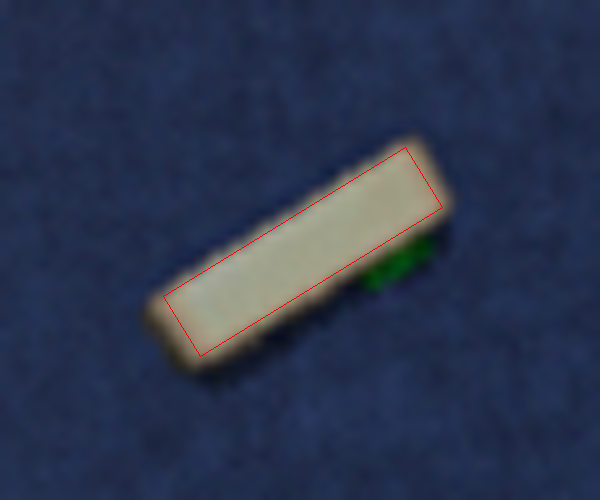

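Only the target timer is on the mat, and its top face is well outlined. The green key sits at crop (400,262), on the robot's side and to the right. Next I push the top along the back direction.

```bash
python3 - <<'E'
from h import *
from station import r
c=np.array([.4623,-.3878]);d=np.array([.845,.534])
r.grab(5)
P=lambda s,z:[*(c+s*d),z+.182]
best=None
for yaw in(122.3,-57.7):
    q=r.inverse_kinematics(P(-.06,.052),[180,0,yaw])
    print(yaw,q)
    if q is not None and(best is None or abs(q[5])<best[0]):best=(abs(q[5]),yaw)
o=[180,0,best[1]];print(o,r.sense()["clock"],r.sense()["opening"])
r.reach(P(-.06,.16),o)
r.servo_line(P(-.06,.052),speed=.12)
st=r.sense();print(st["clock"],st["contact_force"])
r.servo_line(P(-.026,.052),speed=.06)
for s in np.arange(-.022,.0061,.004):
    r.servo_line(P(s,.052),speed=.03);print(round(s,3),r.sense()["contact_force"].round(2))
r.servo_line(P(.006,.12),speed=.15)
r.servo_line(P(-.12,.14),speed=.2)
print(r.sense()["clock"])
s=r.snapshot("top");np.savez("top1.npz",**s)
cv2.imwrite("pics/top1.png",cv2.resize(s["frame"][200:320,210:370,::-1],None,fx=5,fy=5,interpolation=cv2.INTER_CUBIC))
E
```

```text
122.3 [-48.88298873   5.31202023  87.77704585   0.          86.91093392
 -81.18298873]
-57.7 [-4.88829887e+01  5.31202023e+00  8.77770459e+01 -2.54444375e-14
  8.69109339e+01  9.88170113e+01]
[180, 0, 122.3] 1.4417 0.0003480733920228523
3.725 [-0.56800926  0.90492584 -0.21347848]
-0.022 [ 0.46  0.07 -0.38]
-0.018 [-0.48 -0.   -1.49]
-0.014 [-0.03 -0.16  1.08]
-0.01 [-0.47 -0.49  0.1 ]
-0.006 [0.31 0.14 0.29]
-0.002 [-0.23 -0.33  0.85]
0.002 [ 0.91  0.25 -0.42]
0.006 [0.28 0.68 0.05]
8.1
```

View pics/top1.png

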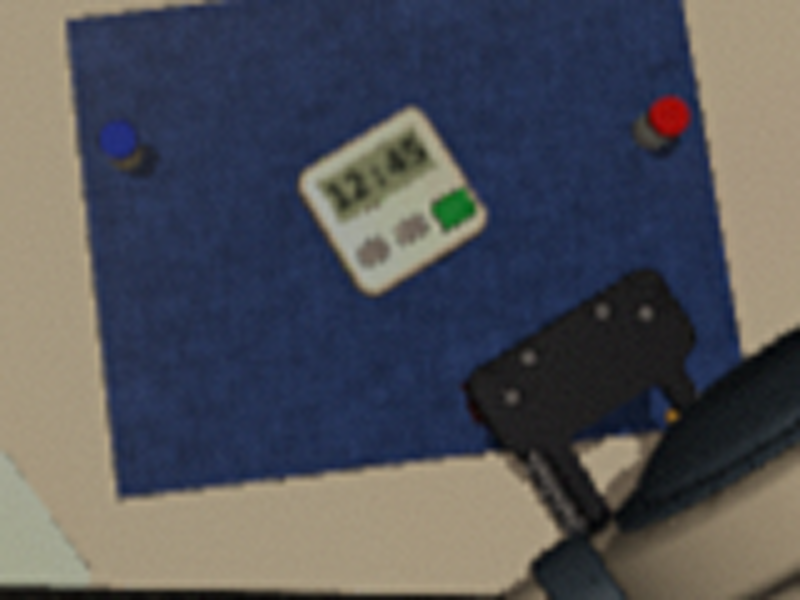

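The timer lies on its back, face up, with its centre near crop (393,200). The green key is at (454,210) with the grey key beside it at (412,230). Both vials are still standing.

I'll press with the fingertip shifted outward, away from the grey key.

```bash
cat > loc.py <<'E'
from h import *
def loc(s):
    x0,y0,x1,y1=260,212,320,265
    c=cv2.cvtColor(s["frame"],cv2.COLOR_RGB2HSV)[y0:y1,x0:x1]
    k=((c[...,0]>40)&(c[...,0]<85)&(c[...,1]>120));M=cv2.moments(k.astype(np.uint8),True)
    key=ray(s,(M["m10"]/M["m00"]+x0,M["m01"]/M["m00"]+y0),.024)
    m=(~((c[...,0]>95)&(c[...,0]<130)&(c[...,1]>90))).astype(np.uint8)
    cs,_=cv2.findContours(m,0,1);b=cv2.boxPoints(cv2.minAreaRect(max(cs,key=cv2.contourArea)))+[x0,y0]
    B=np.array([ray(s,p,.018) for p in b])[:,:2]
    return key,B,M["m00"]
E
python3 - <<'E'
from loc import *
s=dict(np.load("top1.npz"));key,B,n=loc(s)
print(key.round(4),n);print(B.round(4),B.mean(0).round(4))
for i in range(4):
    e=B[(i+1)%4]-B[i];print(np.hypot(*e).round(4),np.degrees(np.arctan2(e[1],e[0])).round(1))
for cp,z in(((118,138),.052),((669,117),.052)):print(ray(s,np.array(cp)/5+[210,200],z).round(3))
E
```

```text
[ 0.4919 -0.3922  0.024 ] 39.0
[[ 0.5039 -0.3243]
 [ 0.5386 -0.3779]
 [ 0.4863 -0.4105]
 [ 0.4523 -0.3574]] [ 0.4953 -0.3675]
0.0638 -57.1
0.0616 -148.1
0.063 122.6
0.0613 32.7
[ 0.514 -0.258  0.052]
[ 0.526 -0.475  0.052]
```

```bash
python3 - <<'E'
from loc import *
from station import r
k=np.array([.4938,-.3957]);o=[180,0,122.5]
def fz():
    v=[]
    for _ in range(8): v.append(r.sense()["contact_force"][2]);r.wait(.02)
    return np.mean(v)
P=lambda z:[*k,z+.182]
r.reach(P(.10),o);r.servo_line(P(.030),speed=.1);r.wait(.2);f0=fz()
z=.0265
while z>.0195:
    r.servo_line(P(z),speed=.01);f=fz()-f0;st=r.sense();print(round(z,4),round(st["tcp_pos"][2]-.182,4),round(f,2),round(st["clock"],1))
    if f>7:break
    z-=.0005
s=r.snapshot("scene");cv2.imwrite("pics/press.png",cv2.resize(s["frame"][170:280,240:390,::-1],None,fx=5,fy=5,interpolation=cv2.INTER_CUBIC))
r.wait(.2)
r.servo_line(P(.030),speed=.02);r.servo_line(P(.12),speed=.15)
d=np.array([.843,.537]);r.servo_line([*(k-.14*d),.33],speed=.2)
s=r.snapshot("top");key,B,n=loc(s);print(key,n,B.mean(0),r.sense()["clock"])
E
```

```text
0.0265 0.0265 0.22 10.6
0.026 0.026 0.16 11.0
0.0255 0.0255 0.22 11.4
0.025 0.0251 0.96 11.8
0.0245 0.0246 1.66 12.2
0.024 0.0241 1.84 12.5
0.0235 0.0236 2.37 12.9
0.023 0.0231 3.04 13.3
0.0225 0.0226 3.33 13.7
0.022 0.0223 5.26 14.1
0.0215 0.0222 6.93 14.4
0.021 0.0222 9.14 14.8
[ 0.49188354 -0.39221087  0.024     ] 39.0 [ 0.49535369 -0.36745369] 17.35
```

View pics/press.png

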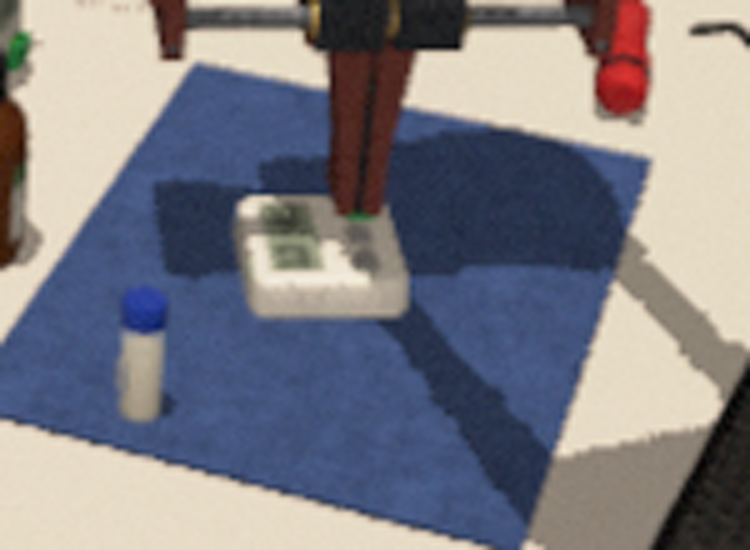

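The picture shows the closed fingertips at (358,210) on the green key, clear of the grey key at (358,235), with the blue vial standing. The force rose from about 1 to 3.5 N and then hit a hard stop after 3 mm, so the key went fully down. The timer did not move.

```bash
python3 -c "
from station import r
print(r.hand_in())"
```

```text
the job is handed in; nothing more can be done
None
```

I tipped the timer onto its back face up, pressed its green key fully down and released it, moved the arm clear, and handed the job in at about 17 s; the vials showed no movement after the tip, but I did not re-measure the bottle.

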